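# Shingle two circuit boards on the inspection stand

## Robot

A 7-joint arm with a two-finger parallel gripper is mounted at the origin on the work surface. World frame = base frame: x ahead of the robot, y to its left, z up, the work surface at z = 0. Lengths are in m, angles in degrees, forces in N, time in s.
With the tool pointing down it reaches from about 0.35 to 0.775 m from the base axis. Payload 3.1 kg.
Tool frame: the origin (TCP) lies on the centre line of the jaws, within the pads' length; the fingertips stand 17 mm ahead of it and the grasp point (between the pads) lies 2 mm behind it (robot.tip_reach is the distance from the TCP to the fingertips, in m); z points along the fingers, y is the line along which they close (so a half turn about z gives the same grasp; the last joint's range is limited). The gripper opens to 85 mm and grips with 20 to 120 N. Pads are 22 mm wide; open, the fingers measure 114 mm over their backs; the gripper's body (76 mm by 85 mm) begins 54 mm behind the grasp point. The pads swing forward as they close: fully open they stand 13 mm farther back than shut.
Start: joints at [74.903, 17.813, 0.802, 86.603, -0.252, 75.585, -1.558], TCP at [0.121, -0.537, 0.248] pointing down, gripper open.
Joint ranges: [-154.91, 154.91], [-16.99, 109.72], [-72.82, 74.43], [7.12, 147.25], [-82.49, 262.49], [11.32, 116.49], [-174.64, 174.64]. Speed limits (degrees/s): [159.86, 159.86, 180, 180, 180, 180, 180].

## Interface

Orientations are given as [roll, pitch, yaw] about the fixed x, y, z axes, in that order (R = Rz(yaw) Ry(pitch) Rx(roll)).
In Python, from station import robot, fingers, vision, workorder, recognise gives the robot as it stands. Calls block until the motion is done:
- robot.move_to(position, orientation): joint-space move of the TCP to a pose.
- robot.line_to(position, orientation=None, velocity=0.15, f_stop=None): straight line of the TCP; orientation=None keeps the orientation; velocity is the mean speed in m/s. With f_stop (N) it stops when the force on the tool has changed by that much, and returns True; else False.
- robot.move_j(angles): joint-space move.
- fingers.gripper_to(opening, force=None): opening from 0.0 (shut) to 1.0 (fully open); force is the grip in N (None keeps the last); returns when the fingers have stopped.
- robot.pause(seconds).
- robot.inverse_kinematics(position, orientation): joint angles nearest the present ones, or None.
- vision.grab_frame(name): name is "scene" or "top" or "wrist"; returns the picture (400x640x3 uint8, red, green, blue); there is no depth.
- vision.calibration(name): a dict with "mtx" (3x3 intrinsics, pixels), "extrinsics" (4x4, takes a point from world to camera coordinates); the wrist camera has in their place "T_tool_cam" (4x4, takes a point from camera to tool coordinates, whose origin is the TCP and whose axes are the flange's). Camera axes: x right, y up, looking along -z (the intrinsics and any distortion apply to the point x, -y, -z); pixel columns grow to the right and rows downward; lengths in m; the calibration is good to about 2 mm. The wrist camera is an equidistant fisheye: a pixel r from the principal point sees the ray r / f radians off the axis. A picture is of the moment at which its call begins: read the wrist's pose just before it. calibration takes no time and is no camera call.
A pose or a line that the arm cannot do raises robot.PlanningError and nothing moves.
- workorder.close_job(): hands the job in; it is judged then, once.
Trained networks look in the newest picture that a camera, given by its name, has taken for a name from the list of things; names that differ only in an ending like _2 or _b are one class to them, and where a whole thing is asked for, a point or a joint stands for the part that bears it (a point fixed in the world has none). Each returns a list of dicts, best first, with "p" (0 to 1); they miss things now and then, are a little off and sometimes report something else, mostly with a low value. They report only what shows in the picture. A call takes as long as a camera call. They do not tell look-alikes from the thing itself.
- recognise(label, camera): "rect" ([centre column, centre row, width, height] in pixels, round what is visible of it).
Readings, each from a call of its own:
- robot.current_time_s(): time.
- robot.current_joint_positions(): joint angles.
- robot.current_dq(): joint speeds.
- robot.current_joint_torque(): joint torques, N m.
- robot.current_tool_pos(): TCP position.
- robot.current_eef_rot(): TCP orientation.
- robot.current_contact_force(): force on the tool from outside, world axes, zero at the start.
- robot.current_torque(): the same for the moment, N m.
- robot.current_finger_gap(): opening from 0.0 (shut) to 1.0 (fully open).
- robot.current_gripper_force(): force on a finger pad.
Only numpy, scipy, OpenCV 4.12 (cv2) and the standard library are available. Lean on these libraries where they do the work, as an engineer would, in place of code of your own. Each camera call takes 0.05 s, during which the arm holds its last target. There are 200 camera calls.

## Task

Lay the green board with the white plug block on the sloping stand, its plug end downhill with that end's edge on the red line. Then lap the green board with the black plug block over it, plug end downhill too, that edge on the upper, black line, so that the first board's plug block stays showing. Set both boards square to the lines and centred across the stand; leave the blue board where it is.

Things in the scene. Friction and masses are not known exactly. Their poses are not given: they have to be found in the camera images.
- white_board: Green circuit board with a WHITE plug block, goes on first. Sizes in mm: 110 long (x) x 64 wide (y) x 4 thick. Plug block 22 (x) x 30 (y) x 22 tall, top 26 above the underside, centred 32 towards -x from the middle, so 23 from the plug end (-x edge). Other end bare, gold pads. About 80 g. Starts flat on the bench, block up. Origin: middle of the underside; z up through the block.
- black_board: Green circuit board with a BLACK plug block, laps over the first. Sizes in mm: 110 long (x) x 64 wide (y) x 4 thick. Plug block 22 (x) x 30 (y) x 22 tall, top 26 above the underside, centred 32 towards -x from the middle, so 23 from the plug end (-x edge). Other end bare, gold pads. About 80 g. Starts flat on the bench, block up. Origin: middle of the underside; z up through the block.
- blue_board: Blue circuit board with a white plug block, same size and frame as the green ones (110 x 64 x 4 mm, block top 26 mm). A bystander: stays where it is.
- low_line (a point): Middle of the red line painted across the fixed sloping aluminium stand. x up the 12 degree slope (low end nearest the robot), y along the line, z square out of the surface. Flat top, no rim: x -20 to 190 mm, y -75 to 75; 14 mm above the bench at its low edge, 58 at its high. The black line is parallel, at x = 60 mm. A flat board has its underside at z = 0, a lapped one about 4 mm. Friction holds them.
Things that resemble listed ones, but are neither listed nor needed, are in the scene too. Leave any pink look-alike of the white_board alone. What is shaped like the black_board but orange is not meant.

How it is judged:
By the outcome, as a careful person would: the job done as asked, in the order asked, and still so for the second after the job is handed in, with the robot touching nothing.
It also fails if it takes over 53 s, if anything falls off the work surface, if the arm or the gripper's body presses on something with over 40 N, if the wrist force passes 120 N, or if a joint passes its speed limit or range.

## Working session

There is one attempt and no reset: what is moved stays moved. The work goes in short steps, each a Python script; the robot and the scene stay as the last script left them, time stands still between calls to the robot, and variables do not carry over. Pictures are saved under pics/ and viewed, at most 10 in all, crops included, and the job is handed in when it is done.

```bash
ls; mkdir -p pics; python3 - <<'E'
from station import robot, fingers, vision, workorder, recognise
import cv2, numpy as np
for c in ["top","scene"]:
    im=vision.grab_frame(c); cv2.imwrite(f"pics/{c}0.png",im[:,:,::-1])
    for l in ["white_board","black_board","blue_board"]:
        print(c,l,[(np.round(d["rect"]),round(d["p"],2)) for d in recognise(l,c)])
    k=vision.calibration(c); print({a:np.round(b,4).tolist() if not isinstance(b,str) else b for a,b in k.items()})
print(vision.calibration("wrist"), robot.current_time_s())
E
```

```text
pics
top white_board [(array([180., 258.,  51.,  38.]), 0.87), (array([190., 192.,  33.,  48.]), 0.68)]
top black_board [(array([458., 200.,  50.,  34.]), 0.92), (array([402., 193.,  28.,  45.]), 0.88)]
top blue_board [(array([407., 129.,  22.,  38.]), 0.79), (array([289., 157.,  63.,  88.]), 0.63)]
{'mtx': [[511.4347, 0.0, 309.6823], [0.0, 511.4347, 196.3063], [0.0, 0.0, 1.0]], 'extrinsics': [[-0.0279, -0.9996, 0.0005, -0.0272], [0.9952, -0.0277, 0.0935, -0.4244], [-0.0935, 0.0031, 0.9956, -1.2853], [0.0, 0.0, 0.0, 1.0]]}
scene white_board [(array([464., 215.,  47.,  14.]), 0.88), (array([450., 249.,  37.,  33.]), 0.6)]
scene black_board [(array([254., 194.,  33.,  24.]), 0.94), (array([219., 179.,  42.,  15.]), 0.58)]
scene blue_board [(array([213., 225.,  44.,  30.]), 0.73)]
{'mtx': [[391.2642, 0.0, 319.9028], [0.0, 391.2642, 198.08], [0.0, 0.0, 1.0]], 'extrinsics': [[-0.3937, 0.9189, 0.0262, 0.238], [-0.4956, -0.2362, 0.8358, 0.1579], [0.7742, 0.316, 0.5484, -1.3837], [0.0, 0.0, 0.0, 1.0]]}
{'mtx': array([[309.70691629,   0.        , 317.14037948],
       [  0.        , 309.70691629, 198.08758995],
       [  0.        ,   0.        ,   1.        ]]), 'T_tool_cam': array([[ 8.50294585e-05,  9.46297110e-01,  3.23298271e-01,
         8.41675133e-02],
       [ 9.99999816e-01,  1.13774048e-04, -5.96023898e-04,
        -3.17689465e-04],
       [-6.00798645e-04,  3.23298262e-01, -9.46296926e-01,
        -1.26799682e-01],
       [ 0.00000000e+00,  0.00000000e+00,  0.00000000e+00,
         1.00000000e+00]])} 0.4
```

View pics/top0.png

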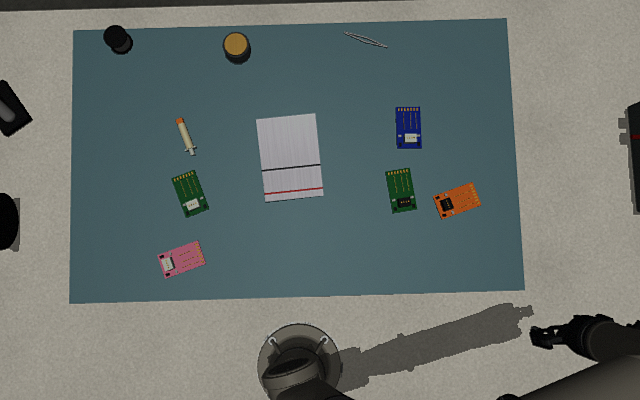

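View pics/scene0.png

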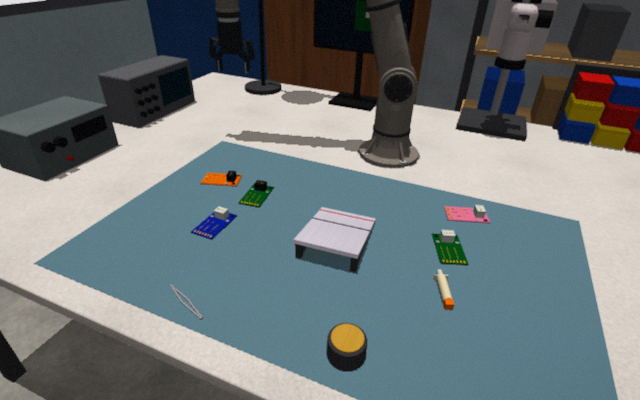

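The top view shows:
- **White-plug boards:** green at (190,193) and pink at (181,258). The green one fits.
- **Black-plug boards:** green at (402,190) and orange at (457,200). The green one fits.
- **Stand:** around (290,157), with the red line at row 191 and the black line at row 167.
- **Blue bystander:** (407,129).

Next I'll get close wrist views of the two green boards and the stand.

```bash
cat > h.py <<'E'
from station import robot, fingers, vision, workorder, recognise
import cv2, numpy as np, pickle
from scipy.spatial.transform import Rotation as Ro
F=np.diag([1.,-1,-1,1])
def rot(e): return Ro.from_euler('xyz',e,degrees=True).as_matrix()
def topcam():
    k=vision.calibration("top"); return k["mtx"],np.linalg.inv(k["extrinsics"]),False
def snap(name):
    p=robot.current_tool_pos(); e=robot.current_eef_rot()
    T=np.eye(4); T[:3,:3]=rot(e); T[:3,3]=p
    im=vision.grab_frame("wrist")[:,:,::-1].copy()
    k=vision.calibration("wrist"); cam=(k["mtx"],T@k["T_tool_cam"],True)
    cv2.imwrite(f"pics/{name}.png",im); pickle.dump(cam,open(f"pics/{name}.pkl","wb"))
    return im,cam
def load(name): return cv2.imread(f"pics/{name}.png"),pickle.load(open(f"pics/{name}.pkl","rb"))
def toplane(px,cam,p0,n=(0,0,1)):
    "pixels -> world points on plane through p0 with normal n"
    K,T,fish=cam; px=np.asarray(px,float).reshape(-1,1,2)
    u=(cv2.fisheye.undistortPoints(px,K,np.zeros(4)) if fish else cv2.undistortPoints(px,K,None)).reshape(-1,2)
    d=np.c_[u[:,0],-u[:,1],-np.ones(len(u))]@T[:3,:3].T; o=T[:3,3]
    n=np.asarray(n,float); s=((np.asarray(p0)-o)@n)/(d@n)
    return o+d*s[:,None]
E
python3 - <<'E'
from h import *
c=topcam()
W,B,L=toplane([[190,193],[402,190],[293,170]],c,[0,0,.01]); L[2]=.03
print("W",W,"B",B,"L",L,robot.current_eef_rot())
for n,P,h in [("b1",B,.2),("s1",L,.22),("w1",W,.2)]:
    robot.move_to([P[0],P[1],h],[180,0,0]); snap(n); print(n,robot.current_time_s(),robot.current_joint_positions())
E
python3 -c "
import cv2,numpy as np
a=[cv2.imread(f'pics/{n}1.png') for n in 'bsw']
cv2.imwrite('pics/m1.png',np.vstack([np.hstack([cv2.resize(x[40:340,120:520],(400,300)) for x in a[:2]]),np.hstack([a[2][40:340,120:520],np.zeros((300,400,3),np.uint8)])]))"
```

```text
W [0.44149529 0.26853689 0.01      ] B [ 0.43407514 -0.277062    0.01      ] L [0.49383167 0.0021713  0.03      ] [-1.79984836e+02  2.32492006e-03  1.27104660e+01]
b1 1.9667 [ 41.38252752  16.27287675 -13.14615059  96.07157936   4.00287677
  68.09162575 -62.92039367]
s1 3.125 [ 17.66292391  13.9020314  -23.70034818  97.08882914   5.97018784
  70.27809346 -97.68716797]
w1 4.2333 [  -6.8631777    18.96689964  -33.28339318   95.24453326   11.11100225
   69.12824487 -132.97023329]
```

View pics/m1.png

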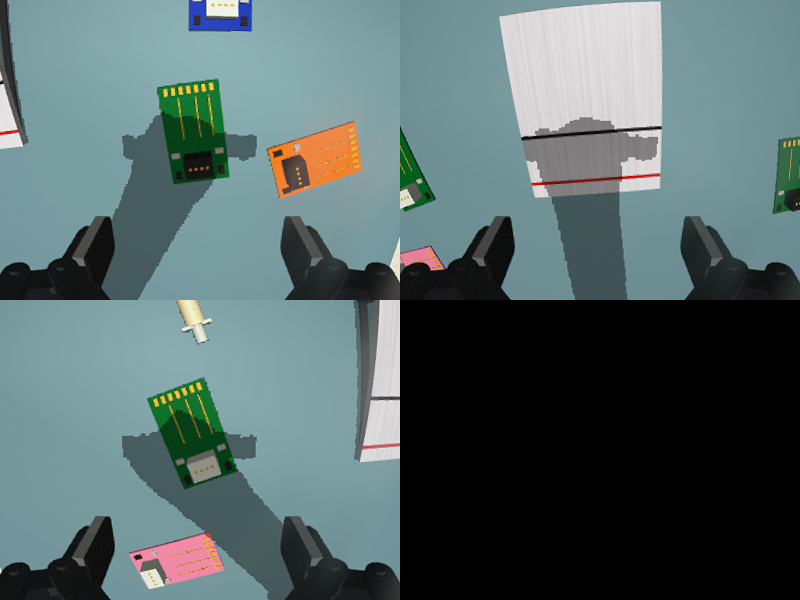

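Montage check: the white-plug green board is at tile pixel (195,433), with the pink one separate at (180,560). The black-plug green board is at (193,132), with the orange one at (315,160). The red line runs (532,184)–(660,174) and the black line (522,137)–(660,128). Next I'll compute the poses.

```bash
cat >> h.py <<'E'
def board(im,cam,near=None,p0=(0,0,.004),n=(0,0,1),blk=None):
    "green board: returns centre (top face plane), unit x axis (world, plug->bare), sizes"
    hsv=cv2.cvtColor(im,cv2.COLOR_BGR2HSV)
    m=cv2.inRange(hsv,(45,110,20),(75,255,255)); m[:, :][320:]=0
    m=cv2.morphologyEx(m,cv2.MORPH_CLOSE,np.ones((5,5)))
    cs=cv2.findContours(m,cv2.RETR_EXTERNAL,cv2.CHAIN_APPROX_NONE)[0]
    cs=[c for c in cs if cv2.contourArea(c)>1500]
    out=[]
    for c in cs:
        P=toplane(c.reshape(-1,2),cam,p0,n); r=cv2.minAreaRect((P[:,:2]*1000).astype(np.float32))
        out.append((r,c.reshape(-1,2).mean(0)))
    return out
E
python3 - <<'E'
from h import *
for n in ("b1","w1"):
    im,cam=load(n)
    for r,c in board(im,cam): print(n,r,c)
im,cam=load("s1"); hsv=cv2.cvtColor(im,cv2.COLOR_BGR2HSV); s=im.copy()
red=(cv2.inRange(hsv,(0,120,60),(8,255,255))|cv2.inRange(hsv,(172,120,60),(180,255,255)))
blk=cv2.inRange(im,(0,0,0),(60,60,60))
yaw=0.; z0=.014+.02*np.sin(np.radians(12))
for m,nm in ((red,"red"),(blk,"blk")):
    mm=np.zeros_like(m); mm[150:240,225:400]=m[150:240,225:400]; mm[:, :][240:]=0
    nl,lab,st,ct=cv2.connectedComponentsWithStats(mm); i=1+np.argmax(st[1:,4]); print(nm,st[i])
    ys,xs=np.where(lab==i); px=np.c_[xs,ys].astype(float)
    l=np.polyfit(xs,ys,1); ends=np.array([[xs.min()-.5,np.polyval(l,xs.min()-.5)],[xs.max()+.5,np.polyval(l,xs.max()+.5)]])
    if nm=="red": R=ends
    else: B=ends
O=None
for it in range(6):
    Rm=rot([0,-12,yaw]); nrm=Rm[:,2]
    if O is None: O=np.array([.43,0,z0])
    p=toplane(np.r_[R,B],cam,O,nrm); O=p[:2].mean(0); O=O+nrm*0; 
    O[2]=z0
    d=p[0]-p[1]; d2=p[2]-p[3]
    yaw=np.degrees(np.arctan2(-d[0],d[1]))
print(R,B); print("O",O,"yaw",yaw,"lens",np.linalg.norm(d),np.linalg.norm(d2),"yaw2",np.degrees(np.arctan2(-d2[0],d2[1])))
print("black mid in stand frame",Rm.T@(p[2:].mean(0)-O), p)
E
```

```text
b1 ((435.0975036621094, -275.51611328125), (110.8535385131836, 64.427978515625), 7.731967926025391) [314.10064935 170.5       ]
w1 ((442.4725646972656, 270.3367614746094), (110.67504119873047, 64.40918731689453), 20.040433883666992) [312.86597938 172.97938144]
red [252 213 128  13 321]
blk [242 167 139  13 352]
[[251.5        224.05348701]
 [379.5        214.57024213]] [[241.5        177.97699798]
 [380.5        166.95255709]]
O [0.4395199  0.00230054 0.01815823] yaw 4.377009117829679 lens 0.14982195879231752 0.14901177228331422 yaw2 4.394811229073875
black mid in stand frame [ 6.09310984e-02  6.09949214e-06 -1.96504330e-08] [[ 0.43380277  0.07699303  0.01815823]
 [ 0.44523703 -0.07239196  0.0181582 ]
 [ 0.49323593  0.08114206  0.03082159]
 [ 0.50465451 -0.06743157  0.03083141]]
```

```bash
cat >> h.py <<'E'
SO=np.array([.4395,.0023,.01816]); SY=4.38
SR=rot([0,-12,SY])
def eul(R): return Ro.from_matrix(R).as_euler('xyz',degrees=True)
PE=eul(SR@rot([180,0,0]))
def sp(x,y,z): return SO+SR@np.array([x,y,z])
def pick(cx,cy,yaw,name):
    x=np.array([np.cos(np.radians(yaw)),np.sin(np.radians(yaw))]); b=np.array([cx,cy])-.032*x
    e=[180,0,yaw]
    fingers.gripper_to(.7,40)
    robot.move_to([*b,.09],e); robot.line_to([*b,.023],velocity=.12)
    fingers.gripper_to(0,40); print("gap",robot.current_finger_gap(),"F",robot.current_gripper_force())
    robot.line_to([*b,.12],velocity=.2); im,cam=snap(name)
    print("held gap",robot.current_finger_gap(),"t",robot.current_time_s(),"pos",robot.current_tool_pos())
    z=robot.current_tool_pos()[2]-.019
    for r,c in board(im,cam,p0=(0,0,z)):print(r,c)
E
python3 - <<'E'
from h import *
print(PE,[robot.inverse_kinematics(sp(x,0,.08),PE) is not None for x in (.023,.083)])
pick(.4425,.2703,20.04,"w2")
E
```

```text
[180.   -12.     4.38] [True, True]
gap 0.3432181769516878 F 41.17740333080292
held gap 0.3388376970042084 t 6.9167 pos [0.41129774 0.25817356 0.11835209]
((451.51776123046875, 272.9392395019531), (88.34048461914062, 64.42863464355469), 19.77834129333496) [317.20627803 179.82212257]
```

View pics/w2.png

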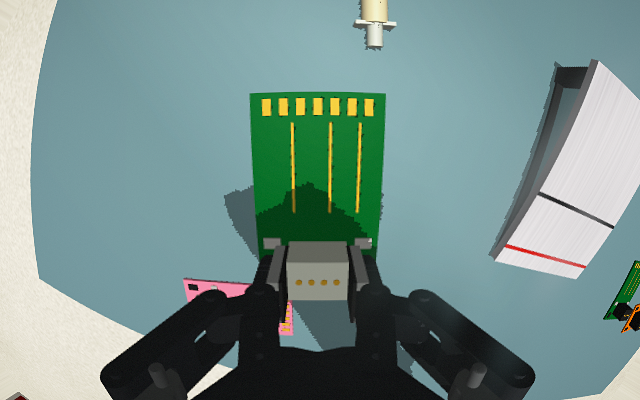

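White board held squarely: its bare end measures 87.0 mm from the tool, as expected, and it is 0.3 mm off sideways. Placing it now.

```bash
cat >> h.py <<'E'
def place(x,z,name,pre=None):
    robot.move_to(sp(x,0,z+.055),PE)
    print("pos err mm",1e3*SR.T@(np.array(robot.current_tool_pos())-sp(x,0,z+.055)))
    robot.line_to(sp(x,0,z+.008),velocity=.12)
    print("stop",robot.line_to(sp(x,0,z-.003),velocity=.03,f_stop=3))
    print("stand frame mm",1e3*SR.T@(np.array(robot.current_tool_pos())-SO),robot.current_contact_force())
    fingers.gripper_to(.6); robot.line_to(sp(x,0,z+.07),velocity=.2)
    robot.move_to([*(sp(.04,0,0)[:2]),.22],[180,0,0]); snap(name); print("t",robot.current_time_s())
E
python3 - <<'E'
from h import *
place(.023,.023,"s2")
im,cam=load("s2"); n=SR[:,2]; p0=sp(0,0,.004)
for r,c in board(im,cam,p0=p0,n=n): print(c)
E
```

```text
pos err mm [ 0.49885332  1.56934356 -0.09076341]
stop True
stand frame mm [ 2.42321237e+01 -1.36478655e-02  2.37258146e+01] [0.41796072 0.01583963 1.7053337 ]
t 10.275
[518.52422907 203.01321586]
[316.35989011 161.42582418]
```

View pics/s2.png

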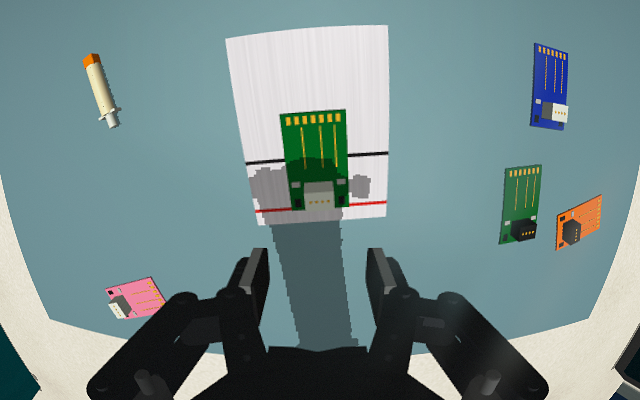

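The white board lies on the stand, plug end at about (320,207), near the red line. I'll measure it in the stand frame.

```bash
cat >> h.py <<'E'
def boards_in_stand(name,z=.004):
    im,cam=load(name); hsv=cv2.cvtColor(im,cv2.COLOR_BGR2HSV)
    m=cv2.inRange(hsv,(45,110,20),(75,255,255)); m=cv2.morphologyEx(m,cv2.MORPH_CLOSE,np.ones((5,5)))
    m[:,:200]=0; m[:,420:]=0
    for c in cv2.findContours(m,cv2.RETR_EXTERNAL,cv2.CHAIN_APPROX_NONE)[0]:
        if cv2.contourArea(c)<400: continue
        P=toplane(c.reshape(-1,2),cam,sp(0,0,z),SR[:,2])
        q=(1e3*(P-SO)@SR); print(cv2.minAreaRect(q[:,:2].astype(np.float32)), "x range",q[:,0].min(),q[:,0].max())
    red=cv2.inRange(hsv,(0,120,60),(8,255,255))|cv2.inRange(hsv,(172,120,60),(180,255,255))
    red[:,:230]=0; red[:,400:]=0; ys,xs=np.where(red)
    q=1e3*(toplane(np.c_[xs,ys],cam,SO,SR[:,2])-SO)@SR
    print("red line x mean",q[:,0].mean(),"std",q[:,0].std(),"y",q[:,1].min(),q[:,1].max())
E
python3 -c "
from h import *
boards_in_stand('s2')"
```

```text
((56.03683090209961, 0.7514209747314453), (64.72750091552734, 110.316162109375), 89.65816497802734) x range 0.7749695963804075 111.33048550157008
red line x mean 0.3727876148952718 std 1.0090373053075292 y -74.05157101112205 75.26617395088483
```

White board is placed to within about 1 mm: edge 0.5 mm from the line, rotated 0.3°. Next, the black one.

```bash
python3 - <<'E'
from h import *
pick(.4351,-.2755,7.73,"b2")
print(robot.current_eef_rot())
E
```

```text
gap 0.341625557543619 F 41.19287431240082
held gap 0.34293907390102735 t 13.5167 pos [ 0.40186674 -0.27904448  0.11827734]
((443.8413391113281, -273.380859375), (89.16106414794922, 64.40484619140625), 7.7417402267456055) [316.86032689 180.28231798]
((493.0819091796875, -77.36506652832031), (88.33140563964844, 47.56327819824219), 17.612333297729492) [34.39465875 83.39465875]
[-1.79854814e+02  1.69783812e-01  7.72397174e+00]
```

```bash
python3 - <<'E'
from h import *
place(.083,.027,"s3")
boards_in_stand("s3",.008); boards_in_stand("s3",.004)
E
```

```text
pos err mm [-0.4538404  -1.75752367 -0.46740523]
stop True
stand frame mm [84.31128509 -0.18431174 27.77347197] [-1.97872735  0.55607175  4.23375398]
t 16.975
((87.1445541381836, 0.24579620361328125), (63.93178176879883, 167.3798828125), 89.62530517578125) x range 3.3068358512534015 170.7732069994443
red line x mean 0.4297371081384766 std 1.0277600962492681 y -74.42017661298621 75.13358448356094
((85.73136901855469, 0.33292388916015625), (64.8239974975586, 169.7157745361328), 89.62530517578125) x range 0.7236568638743862 170.52708705506933
red line x mean 0.4297371081384766 std 1.0277600962492681 y -74.42017661298621 75.13358448356094
```

View pics/s3.png

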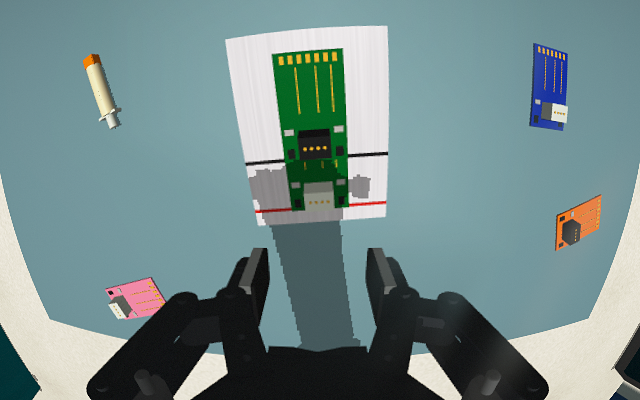

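The black board laps the white one, with its plug edge at about (318,160) on the black line. Its bare end is at x = 170.6 mm against a target of 170. The white board's edge hasn't moved and its block still shows at (320,197). Handing in.

```bash
python3 -c "
from h import *
print(workorder.close_job(), robot.current_time_s())"
```

```text
the job is handed in; nothing more can be done
the job is handed in; nothing more can be done
```

Job handed in at about 17 s: the white-plug board is on the red line and the black-plug board laps it on the black line, each within about 1 mm and 0.4° by the wrist camera, and I did not touch the blue board.

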